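# Tuck the gift box lid under its lip

## Robot

A 6-joint arm with a two-finger parallel gripper is mounted at the origin on a cart in front of the work surface, level with it; the furniture and walls round the work are solid. World frame = base frame: x ahead of the robot, y to its left, z up, the work surface at z = 0. Lengths are in mm, angles in rad, forces in N, time in s.
With the tool pointing down it reaches from about 275 to 750 mm from the base axis. Payload 10.2 kg.
Tool frame: the origin (TCP) lies at the very end of the fingers, on their centre line; the grasp point (between the pads) lies 19 mm behind it; z points along the fingers, y is the line along which they close (so a half turn about z gives the same grasp; the last joint's range is limited). The gripper opens to 85 mm and grips with 20 to 120 N. Pads are 22 mm wide; open, the fingers measure 114 mm over their backs; the gripper's body (76 mm by 85 mm) begins 54 mm behind the grasp point. The pads swing forward as they close: fully open they stand 13 mm farther back than shut.
Start: joints at [-1.551, 0.313, 1.498, -0, 1.331, -0.223], TCP at [126.208, -509.61, 231.294] pointing down, gripper open.
Joint ranges: [-2.94, 2.94], [-0.97, 2.17], [0.19, 2.56], [-1.23, 4.37], [0.02, 3.11], [-2.88, 2.88]. Speed limits (rad/s): [2.39, 2.39, 3.01, 3.14, 3.14, 3.14].

## Interface

Orientations are given as a unit quaternion [w, x, y, z].
In Python, from rig import ctrl gives the robot as it stands.
- The arm moves only by the shell command python3 -m inch 'ROWS' [OPENING] [FORCE]. ROWS is text: rows parted by semicolons, each of 6 numbers parted by spaces: the shift along the tool's x, y, z in mm, then the turn, a rotation vector about the tool's x, y, z in units of 6 degrees (1.0 is 6 degrees). A call has exactly 10 rows; each row shifts and turns the commanded pose from where the row before left it, along the tool's axes as they then stand; what a row does not reach is not made up. A row lasts 1/12 s, in which the tool goes at most 41.7 mm and 7.16 degrees, less where a joint would pass 70% of its speed; a pose out of reach is approached as far as the arm can. A call with a gripper value outside its range is refused whole. OPENING is the opening, from 0 (shut) to 1 (fully open), set as the call begins (- or left out, the last holds). The fingers move at their own pace and stop on an object; FORCE is the grip in N (left out, the last holds). Time passes only in rows, so rows that do not move let the fingers close, or fill a call up. It gives the time, the measured TCP pose, the force, the opening and the grip force at its end, in the units of the state.
- ctrl.sense(): the state, without advancing time (a new reading comes with each control period).
- ctrl.capture(name): name is "side" or "top"; returns a dict with "image" (480x640x3 uint8, red, green, blue), "intrinsics" (3x3 intrinsics, pixels), "D" ([k1, k2, p1, p2, k3] as OpenCV has them; the pictures are not rectified), "rvec" (rotation vector, rad) and "tvec" (3), from world to camera coordinates, as OpenCV has them. Camera axes: x right, y down, z forward; pixel columns grow to the right and rows downward; lengths in mm; the calibration is good to about 2 mm. A picture is of the moment at which its call begins. There is no depth.
- ctrl.finish_job(): hands the job in; it is judged then, once.
The state is a dict: "time_s": time; "joints": joint angles; "dq": joint speeds; "tau": joint torques, N m; "eef_pos": TCP position; "ee_rot": TCP orientation; "force": force on the tool from outside, world axes, zero at the start; "wrist_torque": the same for the moment, N m; "grip_width": opening from 0.0 (shut) to 1.0 (fully open); "grip_force": force on a finger pad.
Only numpy, scipy, OpenCV 4.12 (cv2) and the standard library are available. Lean on these libraries where they do the work, as an engineer would, in place of code of your own. Each camera call takes 0.05 s, during which the arm holds its last target. There are 200 camera calls.

## Task

Close the open wooden gift box of sweets for the customer: with the fingertips push its standing lid over and down flat, then keep it pressed down and push it by the raised rib towards the front of the box, until its free edge is tucked beneath the brass lip as far as it goes, and let go so that the lid stays shut. The sprung lid rises again unless it is tucked. Nothing is to be pinched or picked up: leave the box standing about where it is, and do not disturb the loose things around it.

Things in the scene. Friction and masses are not known exactly. Their poses are not given: they have to be found in the camera images.
- gift_box: Light wooden gift box, an open tray holding sweets, outside 134 mm (its x) by 150 mm (its y) by 49 mm high, standing loose on the worktop; about 1 kg in all, friction about 0.6. Origin: centre of its underside; z up, -x is the front of the box, which faces the robot give or take 0.5 rad; the lid is hinged along the rear rim.
- lid_hinge (a joint): Lid angle about the hinge pin. 0 = flat (stop), grows as it opens, pi/2 = upright, 2.15 = leaning back (stop). Starts at 1.65 to 2.05. A spring (0.07 N m/rad, at rest at 1.85) with light friction opens it again from flat unless it is tucked; folding it flat takes about 2 N at the free edge.
- lid_panel (a joint): Slide of the lid panel on its hinge, in its own plane towards its free edge (lid flat: to the box front). 0 = drawn back, as it starts: free edge 5 mm short of the lip, so it folds flat freely. 0.016 m = fully out (stop): 11 mm beneath the lip. Takes 2.5 N; stays where left. Tucked, the lid can rise 3 mm until it bears on the lip.
- hinge_line (a point): Middle of the hinge pin's axis, fixed in the box: parallel to the box's y, at box x = +62 mm, 52.5 mm above the worktop
- lid_edge (a point): Middle of the lid's free edge, at half the panel's thickness. The panel is light wood, 150 mm wide, 5 mm thick, its free edge 108 mm from the hinge axis when drawn back. Lid flat: panel top 55 mm above the worktop
- rib_foot (a point): Middle of the foot of the raised rib's steep, hinge-side face, on the lid's outer face (the top when flat, the rear face when upright), 83 mm from the hinge axis when drawn back. The wooden rib runs parallel to the hinge, 100 mm long; from the steep face, 7 mm high, it slopes down to the panel over 12 mm towards the free edge
- lip_edge (a point): Middle of the inner lower edge of the brass retaining lip, at box x = -51 mm, 58 mm above the worktop. The lip runs along the whole front rim: an upright strip (outer face x = -72 mm, inner face x = -67 mm) and a 5 mm thick overhang from it over the box, top at 63 mm
- by_weight_0: Larger brass scale weight, 38 mm across, 34 mm tall, loose bystander beside the gift box. Origin: centre of its underside
- by_choc_bar_0: Flat wrapped chocolate bar, 58x173x13 mm, loose bystander lying beside the gift box. Origin: centre of its underside
- by_sweet_box_1: Small printed sweet carton, 28x85x60 mm, standing on its long edge, loose bystander beside the gift box. Origin: centre of its underside
- by_weight_1: Smaller brass scale weight, 31 mm across, 28 mm tall, loose bystander. Origin: centre of its underside
- by_lollipop_0: Lollipop lying down, 27x109x26 mm, loose bystander. Origin: centre of its underside
There are look-alikes about, which are no part of the job. There is more than one size of the gift_box; the job needs the middle-sized.

How it is judged (in metres and radians):
On the way:
1. the lid is folded over flat, not yet under the lip (value of joint lid_hinge below 0.12 rad and value of joint lid_panel below 0.008 m), for 0.1 s.
At the end, for the whole second after the job is handed in: The lid lies flat (hinge under 0.06 rad) with its edge tucked at least 7 mm beneath the lip (slide over 12 mm of 16 mm), stays so by itself, and the box stands level within 40 mm of where it stood, the bystanders within 30 mm of where they were (value of joint lid_hinge below 0.06 rad and value of joint lid_panel above 0.012 m and distance of gift_box from where it was at the start of the episode below 0.04 m and angle between gift_box's own z axis and vertical below 0.05 rad and linear speed of gift_box below 0.02 m/s and distance of each of by_weight_0, by_choc_bar_0, by_sweet_box_1, by_weight_1, by_lollipop_0 from where it was at the start of the episode below 0.03 m); the robot touches nothing.
It fails at once if the box is lifted or tipped (height (world z) of gift_box above 0.012 m or angle between gift_box's own z axis and vertical above 0.2 rad).
It fails at once if the box is shoved more than 40 mm away (distance of gift_box from where it was at the start of the episode above 0.04 m).
It fails at once if a bystander is moved more than 30 mm or lifted (distance of any of by_weight_0, by_choc_bar_0, by_sweet_box_1, by_weight_1, by_lollipop_0 from where it was at the start of the episode above 0.03 m).
It fails at once if the standing lid is pinched: over 25 N of finger contact before it is flat (value of joint lid_hinge above 0.2 rad and contact force between the fingers and gift_box above 25 N).
It also fails if it takes over 40 s, if anything falls off the work surface, if the arm or the gripper's body presses on something with over 40 N, if the wrist force passes 120 N, or if a joint passes its speed limit or range.

## Working session

There is one attempt and no reset: what is moved stays moved. The work goes in short steps, Python scripts to look and compute and a shell command to move; the robot and the scene stay as the last step left them, time stands still between calls to the robot, and variables do not carry over. Pictures are saved under pics/ and viewed, at most 10 in all, crops included, and the job is handed in when it is done.

```bash
mkdir -p pics; ls; cat > h.py <<'E'
import numpy as np, cv2, pickle
from rig import ctrl
def shot(n,f):
    c=ctrl.capture(n); cv2.imwrite(f'pics/{f}.png',c['image'][:,:,::-1]); pickle.dump(c,open(f'pics/{f}.pkl','wb')); return c
def load(f): return pickle.load(open(f'pics/{f}.pkl','rb'))
def ray(c,uv):
    K=np.array(c['intrinsics'],float);D=np.array(c['D'],float)
    p=cv2.undistortPoints(np.array([[uv]],float),K,D)[0,0]
    R=cv2.Rodrigues(np.array(c['rvec'],float))[0];t=np.array(c['tvec'],float).ravel()
    return -R.T@t, R.T@np.array([p[0],p[1],1])
def onz(c,uv,z):
    o,d=ray(c,uv); return (o+d*(z-o[2])/d[2]).round(1)
def tri(c1,u1,c2,u2):
    o1,d1=ray(c1,u1);o2,d2=ray(c2,u2)
    s=np.linalg.lstsq(np.c_[d1,-d2],o2-o1,rcond=None)[0]
    a=o1+d1*s[0];b=o2+d2*s[1]; return ((a+b)/2).round(1), np.linalg.norm(a-b).round(1)
def proj(c,P):
    return cv2.projectPoints(np.array(P,float).reshape(-1,3),np.array(c['rvec'],float),np.array(c['tvec'],float),np.array(c['intrinsics'],float),np.array(c['D'],float))[0].reshape(-1,2).round(1)
E
python3 - <<'E'
from h import *
for n in('top','side'):
    c=shot(n,n+'0'); print(n,ray(c,(320,240)))
s=ctrl.sense(); print(s['eef_pos'],s['ee_rot'],s['force'])
E
```

```text
pics
top (array([ 331.86885972,   89.17096502, 1135.41166929]), array([ 0.2130562 , -0.01680028, -0.97692369]))
side (array([178.37448961, 969.42243114, 717.25842175]), array([ 0.31307647, -0.77449229, -0.5498276 ]))
[ 126.19467009 -509.37349204  230.80962699] [-5.63824623e-04  9.92640944e-01  1.21093495e-01  6.55440881e-05] [ 0.53624535 -0.37991456  0.1521291 ]
```

View pics/top0.png

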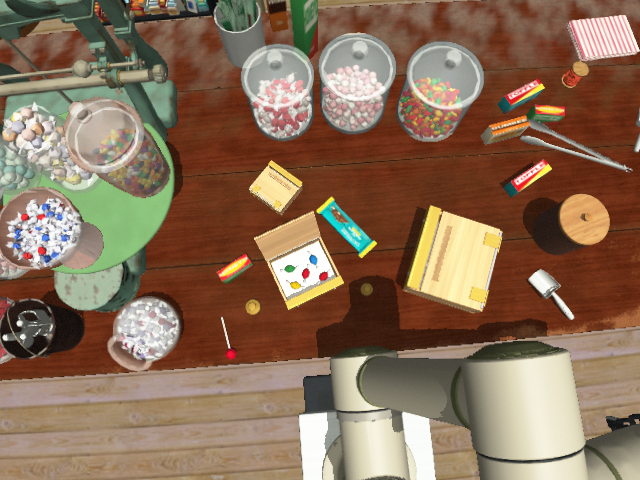

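View pics/side0.png

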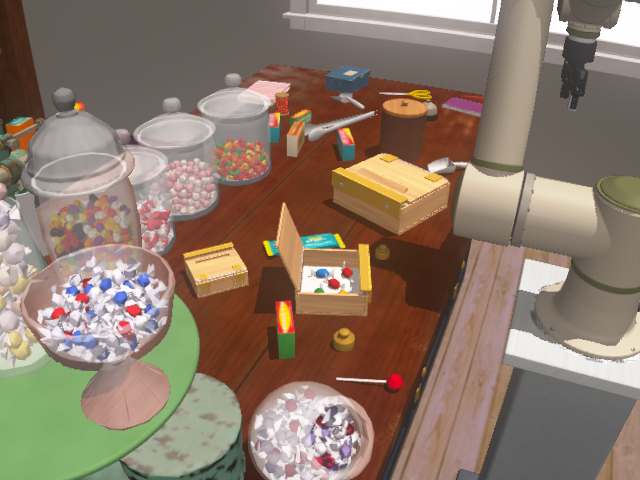

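The open, middle-sized box is at about (300,268) in the top view and (333,280) in the side view. Its lip faces the robot, and the lid stands at the rear. I'll zoom in for the corners.

```bash
python3 - <<'E'
from h import *
a=cv2.imread('pics/top0.png')[205:315,210:385]; b=cv2.imread('pics/side0.png')[195:370,255:400]
cv2.imwrite('pics/c1.png',cv2.resize(a,None,fx=4,fy=4,interpolation=2)); cv2.imwrite('pics/c2.png',cv2.resize(b,None,fx=3.4,fy=3.4,interpolation=2))
E
```

```text
(no output)
```

View pics/c1.png

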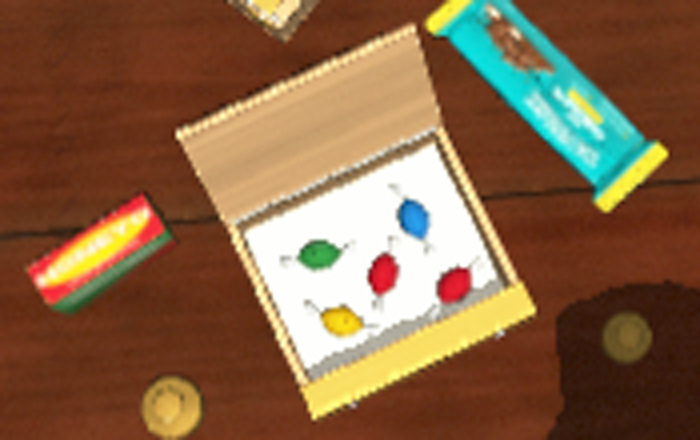

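View pics/c2.png

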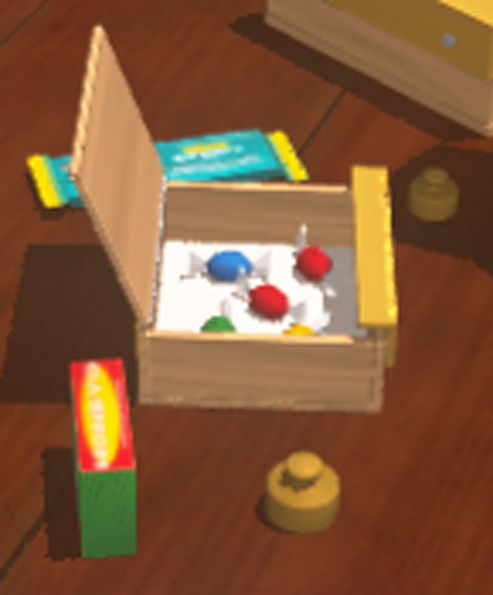

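```bash
python3 - <<'E'
from h import *
t=load('top0');s=load('side0')
T=lambda u,v:(210+u/4-.4,205+v/4-.4); S=lambda u,v:(255+u/3.4-.4,195+v/3.4-.4)
for n,z,p in[('lipFL',63,(313,418)),('lipFR',63,(536,313)),('lipIL',63,(303,385)),('lipIR',63,(520,283)),('hL',54,(235,222)),('hR',54,(440,130))]: print(n,onz(t,T(*p),z))
for n,p in[('lipFfar',(388,166)),('lipFnear',(397,323)),('lipIfar',(355,168)),('lipInear',(360,323))]: print(n,onz(s,S(*p),63))
print('lid L',tri(t,T(178,132),s,S(76,175)),'R',tri(t,T(415,27),s,S(98,28)))
print('carton',onz(t,T(145,195),60),onz(t,T(27,268),60),onz(t,T(175,240),60),onz(t,T(60,312),0))
print('w0',onz(t,T(172,405),34),'w1',onz(t,T(628,335),28)); print('bar',onz(t,T(430,22),13),onz(t,T(605,210),13),onz(t,T(665,150),13))
print('small',onz(t,T(285,40),30))
print(ctrl.sense()['time_s'])
E
```

```text
lipFL [402.7 161.7  63. ]
lipFR [454.7  22.3  63. ]
lipIL [422.9 166.4  63. ]
lipIR [473.8  30.3  63. ]
hL [527.4 202.3  54. ]
hR [575.2  71.   54. ]
lipFfar [455.8  19.   63. ]
lipFnear [402.7 160.7  63. ]
lipIfar [473.1  29.1  63. ]
lipInear [420.8 168.7  63. ]
lid L (array([562.9, 221. , 151.7]), np.float64(3.0)) R (array([615.1,  82.1, 152.9]), np.float64(0.7))
carton [547.8 256.3  60. ] [508.2 331.   60. ] [518.2 239.2  60. ] [487.6 324.2   0. ]
w0 [419.6 250.1  34. ] w1 [440.1 -36.1  28. ]
bar [657.6  70.9  13. ] [523.  -31.3  13. ] [559.2 -74.2  13. ]
small [648.4 165.6  30. ]
0.1
```

Box pose: centre about (495.5, 116.5), yaw 0.357. The lid is at about 1.93 rad. I'll close the fingers, turn the tool x axis to the box x axis, and travel to a point high behind the lid.

```bash
python3 -m inch '0 0 0 0 0 -1.09;24 -16 0 0 0 0;24 -16 0 0 0 0;24 -16 0 0 0 0;24 -16 0 0 0 0;24 -16 0 0 0 0;24 -16 0 0 0 0;24 -16 0 0 0 0;24 -16 0 0 0 0;24 -16 0 0 0 0' 0 20
python3 -m inch '24 -16 0 0 0 0;24 -16 0 0 0 0;24 -16 0 0 0 0;24 -16 0 0 0 0;24 -16 0 0 0 0;24 -16 0 0 0 0;24 -16 0 0 0 0;24 -16 0 0 0 0;24 -16 0 0 0 0;24 -16 0 0 0 0'
cat >> h.py <<'E'
Y=.357;Rb=np.array([[np.cos(Y),np.sin(Y),0],[-np.sin(Y),np.cos(Y),0],[0,0,1]])
def where():
    s=ctrl.sense(); print('t',s['time_s'],'box-frame tcp',(Rb@(np.array(s['eef_pos'])-[495.5,116.5,0])).round(1),'F',(Rb@np.array(s['force'])).round(1))
    from scipy.spatial.transform import Rotation as R
    q=np.array(s['ee_rot']); print('tool axes in box',(Rb@R.from_quat(np.r_[q[1:],q[0]]).as_matrix()).round(3).tolist(), np.array(s['joints']).round(2))
E
python3 -c "from h import *;where()"
```

```text
time_s: 0.93
eef_pos: [278.8, -297.8, 231.1]
ee_rot: [-0.0, 0.984, 0.177, -0.0]
force: [0.1, 0.2, 0.3]
grip_width: -0.001
grip_force: 0.0
time_s: 1.77
eef_pos: [447.8, -64.0, 231.1]
ee_rot: [-0.0, 0.984, 0.178, -0.0]
force: [0.4, -0.0, 0.2]
grip_width: -0.002
grip_force: 0.0
t 1.7667 box-frame tcp [-107.8 -152.4  231.1] F [ 0.3 -0.1  0.2]
tool axes in box [[1.0, 0.0, -0.0], [0.0, -1.0, 0.0], [-0.0, -0.0, -1.0]] [-0.4   0.15  1.7   0.    1.29  0.81]
```

```bash
python3 -m inch '24 -15.2 0 0 0 0;24 -15.2 0 0 0 0;24 -15.2 0 0 0 0;24 -15.2 0 0 0 0;24 -15.2 0 0 0 0;24 -15.2 0 0 0 0;24 -15.2 0 0 0 0;24 -15.2 0 0 0 0;24 -15.2 0 0 0 0;22 -15.2 0 0 0 0'
python3 -m inch '0 0 8 0 0 0;0 0 15 0 0 0;0 0 20 0 0 0;0 0 20 0 0 0;0 0 20 0 0 0;0 0 20 0 0 0;0 0 12 0 0 0;0 0 4 0 0 0;0 0 0 0 0 0;0 0 0 0 0 0'
python3 -c "
from h import *
where(); shot('side','s1')
cv2.imwrite('pics/s1c.png',cv2.resize(cv2.imread('pics/s1.png')[150:370,200:440],None,fx=2.5,fy=2.5))"
```

```text
time_s: 2.6
eef_pos: [617.7, 161.4, 230.7]
ee_rot: [-0.0, 0.984, 0.178, -0.0]
force: [-0.7, -1.6, 0.8]
grip_width: -0.0
grip_force: 0.0
time_s: 3.43
eef_pos: [617.5, 160.1, 113.2]
ee_rot: [0.0, 0.984, 0.177, 0.001]
force: [0.1, -0.4, 0.6]
grip_width: -0.003
grip_force: 0.0
t 3.4333 box-frame tcp [129.6  -1.8 113.2] F [-0.  -0.4  0.6]
tool axes in box [[1.0, -0.0, 0.001], [-0.0, -1.0, -0.0], [0.001, 0.0, -1.0]] [ 0.07  0.66  1.28 -0.    1.2   1.28]
```

View pics/s1c.png

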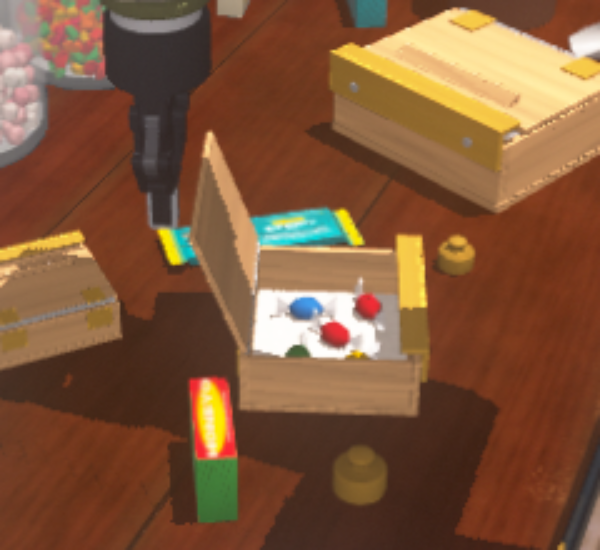

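The closed fingers hang clear behind the lid, with the tip at crop pixel (160,225). Next I push forward.

```bash
python3 -m inch '-5 0 0 0 0 0;-5 0 0 0 0 0;-5 0 0 0 0 0;-5 0 0 0 0 0;-5 0 0 0 0 0;-5 0 0 0 0 0;-5 0 0 0 0 0;-5 0 0 0 0 0;-4 0 0 0 0 0;-4 0 0 0 0 0'
python3 -c "from h import *;where()"
python3 -m inch '-4 0 0 0 0 0;-4 0 0 0 0 0;-5 0 0 0 0 0;-5 0 1 0 0 0;-5 0 1 0 0 0;-5 0 1 0 0 0;-5 0 2 0 0 0;-4 0 2 0 0 0;-4 0 3 0 0 0;-4 0 3 0 0 0'
python3 -c "
from h import *
where(); shot('side','s2')
cv2.imwrite('pics/s2c.png',cv2.resize(cv2.imread('pics/s2.png')[150:370,200:440],None,fx=2.5,fy=2.5))"
```

```text
time_s: 4.32
eef_pos: [571.6, 143.2, 112.2]
ee_rot: [-0.0, 0.984, 0.177, -0.0]
force: [1.2, -0.4, 0.8]
grip_width: -0.003
grip_force: 0.4
t 4.3167 box-frame tcp [ 80.6  -1.6 112.2] F [ 1.  -0.8  0.8]
tool axes in box [[1.0, -0.0, -0.0], [-0.0, -1.0, 0.0], [-0.0, -0.0, -1.0]] [0.05 0.56 1.45 0.   1.13 1.26]
time_s: 5.15
eef_pos: [529.6, 127.5, 99.1]
ee_rot: [0.0, 0.984, 0.178, 0.0]
force: [0.3, 0.2, 3.0]
grip_width: -0.002
grip_force: 0.8
t 5.15 box-frame tcp [35.8 -1.6 99.1] F [0.4 0.1 3. ]
tool axes in box [[1.0, -0.0, 0.0], [-0.0, -1.0, -0.0], [0.0, 0.0, -1.0]] [ 0.02  0.49  1.6  -0.    1.04  1.23]
```

View pics/s2c.png

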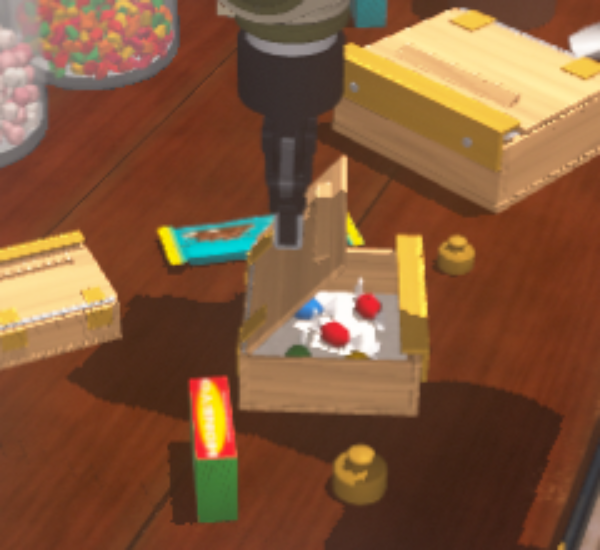

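The lid has folded to about 50° and the fingertips sit on its outer face below the rib, at (290,240). I'll follow the arc down.

```bash
python3 -m inch '-4 0 3 0 0 0;-3.5 0 3 0 0 0;-3 0 4 0 0 0;-3 0 4.3 0 0 0;-3 0 5 0 0 0;-2 0 5 0 0 0;-2 0 5 0 0 0;-1 0 5 0 0 0;-1 0 4 0 0 0;0 0 3 0 0 0'
python3 -c "from h import *;where()"
python3 -m inch '0 0 1.5 0 0 0;0 0 1 0 0 0;0 0 1 0 0 0;0 0 0 0 0 0;0 0 0 0 0 0;0 0 0 0 0 0;0 0 0 0 0 0;0 0 0 0 0 0;0 0 0 0 0 0;0 0 0 0 0 0'
python3 -c "from h import *;where()"
```

```text
time_s: 6.03
eef_pos: [508.6, 119.7, 57.4]
ee_rot: [-0.0, 0.984, 0.178, -0.0]
force: [-1.9, -1.1, 2.3]
grip_width: 0.001
grip_force: 1.2
t 6.0333 box-frame tcp [13.4 -1.6 57.4] F [-2.1 -0.4  2.3]
tool axes in box [[1.0, -0.0, -0.001], [-0.0, -1.0, 0.0], [-0.001, -0.0, -1.0]] [ 0.01  0.51  1.7  -0.    0.92  1.22]
time_s: 6.87
eef_pos: [508.8, 119.8, 54.6]
ee_rot: [-0.0, 0.984, 0.178, -0.0]
force: [-4.1, -1.6, 5.8]
grip_width: -0.002
grip_force: 2.7
t 6.8667 box-frame tcp [13.6 -1.6 54.6] F [-4.4 -0.1  5.8]
tool axes in box [[1.0, -0.0, -0.0], [-0.0, -1.0, 0.0], [-0.0, -0.0, -1.0]] [ 0.01  0.52  1.7  -0.    0.92  1.22]
```

```bash
python3 -c "
from h import *
shot('side','s3')
cv2.imwrite('pics/s3c.png',cv2.resize(cv2.imread('pics/s3.png')[200:340,260:420],None,fx=4,fy=4,interpolation=2))"
```

```text
(no output)
```

View pics/s3c.png

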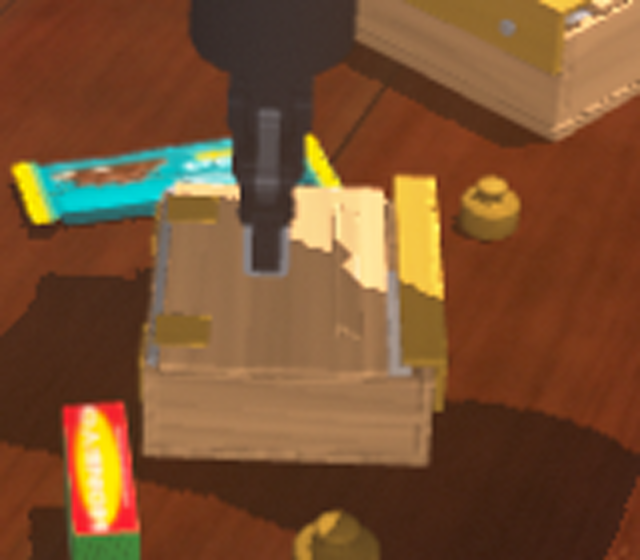

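The lid lies flat, with the gap to the lip still visible at about (395,290). Now I push it by the rib towards the lip, keeping it pressed down.

```bash
python3 -m inch '-2 0 0.5 0 0 0;-3 0 0 0 0 0;-3 0 0 0 0 0;-3 0 0 0 0 0;-3 0 0 0 0 0;-3 0 0 0 0 0;-3 0 0 0 0 0;-2 0 0 0 0 0;-2 0 0 0 0 0;0 0 0 0 0 0'
python3 -c "from h import *;where()"
python3 -m inch '-2 0 0 0 0 0;-2 0 0 0 0 0;-2 0 0 0 0 0;-1.5 0 0 0 0 0;-1.5 0 0 0 0 0;-1 0 0 0 0 0;-1 0 0 0 0 0;0 0 0 0 0 0;0 0 0 0 0 0;0 0 0 0 0 0'
python3 -c "from h import *;where()"
```

```text
time_s: 7.75
eef_pos: [486.9, 111.3, 54.5]
ee_rot: [0.0, 0.984, 0.177, 0.001]
force: [3.2, 0.6, 6.2]
grip_width: -0.0
grip_force: 3.2
t 7.75 box-frame tcp [-9.9 -1.9 54.5] F [ 3.2 -0.5  6.2]
tool axes in box [[1.0, -0.0, 0.002], [-0.0, -1.0, -0.001], [0.002, 0.001, -1.0]] [-0.01  0.48  1.78  0.    0.88  1.2 ]
time_s: 8.58
eef_pos: [476.7, 107.4, 54.4]
ee_rot: [0.0, 0.984, 0.177, 0.001]
force: [3.0, 1.9, 6.2]
grip_width: -0.004
grip_force: 3.0
t 8.5833 box-frame tcp [-20.8  -1.9  54.4] F [3.5 0.7 6.2]
tool axes in box [[1.0, -0.0, 0.002], [-0.0, -1.0, -0.001], [0.002, 0.001, -1.0]] [-0.02  0.46  1.81 -0.    0.87  1.2 ]
```

Continuing in small steps until the force rises at the stop.

```bash
python3 -m inch '-1 0 0 0 0 0;-1 0 0 0 0 0;-1 0 0 0 0 0;-1 0 0 0 0 0;-1 0 0 0 0 0;0 0 0 0 0 0;0 0 0 0 0 0;0 0 0 0 0 0;0 0 0 0 0 0;0 0 0 0 0 0'
python3 -c "
from h import *
where(); shot('side','s4')
cv2.imwrite('pics/s4c.png',cv2.resize(cv2.imread('pics/s4.png')[200:340,260:420],None,fx=4,fy=4,interpolation=2))"
```

```text
time_s: 9.42
eef_pos: [472.6, 105.9, 54.4]
ee_rot: [0.0, 0.984, 0.177, 0.002]
force: [6.8, 2.5, 2.8]
grip_width: -0.001
grip_force: 4.6
t 9.4167 box-frame tcp [-25.2  -1.9  54.4] F [7.3 0.  2.8]
tool axes in box [[1.0, -0.0, 0.003], [-0.0, -1.0, -0.001], [0.003, 0.001, -1.0]] [-0.02  0.45  1.82  0.    0.86  1.19]
```

View pics/s4c.png

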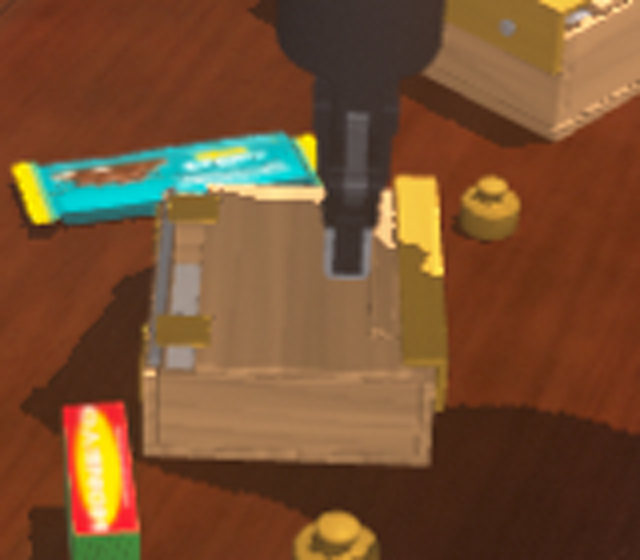

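The panel has slid about 15 mm: the gap at the hinge is around (185,290) and the free edge is under the lip. I'll give one small extra push.

```bash
python3 -m inch '-0.5 0 0 0 0 0;-0.5 0 0 0 0 0;-0.5 0 0 0 0 0;-0.5 0 0 0 0 0;0 0 0 0 0 0;0 0 0 0 0 0;0 0 0 0 0 0;0 0 0 0 0 0;0 0 0 0 0 0;0 0 0 0 0 0'
python3 -c "from h import *;where()"
```

```text
time_s: 10.3
eef_pos: [471.0, 105.2, 54.4]
ee_rot: [0.0, 0.984, 0.177, 0.002]
force: [7.5, 3.3, 2.7]
grip_width: 0.003
grip_force: 4.6
t 10.3 box-frame tcp [-27.   -2.   54.4] F [8.2 0.5 2.7]
tool axes in box [[1.0, -0.0, 0.004], [-0.0, -1.0, -0.001], [0.004, 0.001, -1.0]] [-0.02  0.45  1.83  0.    0.86  1.19]
```

The force has levelled at 8 N, which is the box's own friction limit, so the panel is on its stop. I'll release the lid and look.

```bash
python3 -m inch '2 0 0 0 0 0;1 0 -2 0 0 0;1 0 -4 0 0 0;0 0 -8 0 0 0;0 0 -15 0 0 0;0 0 -20 0 0 0;0 0 -20 0 0 0;0 0 -20 0 0 0;0 0 -15 0 0 0;0 0 0 0 0 0'
python3 -m inch '20 0 -10 0 0 0;20 0 -10 0 0 0;20 0 -10 0 0 0;20 0 -10 0 0 0;20 0 -5 0 0 0;20 0 0 0 0 0;20 0 0 0 0 0;10 0 0 0 0 0;0 0 0 0 0 0;0 0 0 0 0 0'
python3 -c "
from h import *
where(); shot('side','s5');shot('top','t5')
a=cv2.resize(cv2.imread('pics/s5.png')[200:340,260:420],None,fx=2.5,fy=2.5,interpolation=2)
b=cv2.resize(cv2.imread('pics/t5.png')[205:345,210:370],None,fx=2.5,fy=2.5,interpolation=2)
cv2.imwrite('pics/s5c.png',np.hstack([a,b]))"
```

```text
time_s: 11.13
eef_pos: [474.3, 106.5, 161.0]
ee_rot: [0.0, 0.984, 0.178, 0.002]
force: [-0.2, 0.7, -0.2]
grip_width: -0.001
grip_force: 0.0
time_s: 11.97
eef_pos: [613.3, 158.9, 201.8]
ee_rot: [-0.0, 0.984, 0.178, -0.001]
force: [-0.0, 0.3, 0.5]
grip_width: 0.001
grip_force: 0.0
t 11.9667 box-frame tcp [125.2  -1.5 201.8] F [0.1 0.3 0.5]
tool axes in box [[1.0, 0.0, -0.002], [0.0, -1.0, 0.001], [-0.002, -0.001, -1.0]] [ 0.07  0.58  1.18 -0.    1.39  1.28]
```

View pics/s5c.png

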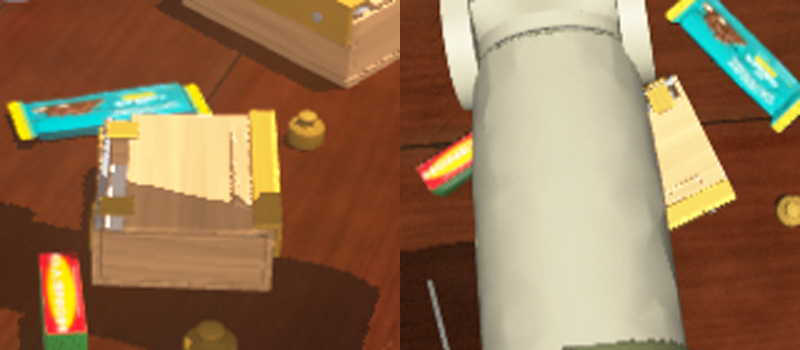

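```bash
python3 -c "
from h import *
c=load('s5')
for n,u,v,z in[('rib steep foot',229,132,55),('lip inner top',249,132,63),('lip outer top far',276,112,63),('panel rear',128,155,55)]:
  print(n,Rb@(onz(c,(260+u/2.5,200+v/2.5),z)-[495.5,116.5,0]))"
```

```text
rib steep foot [-36.75020065 -53.31887801  55.        ]
lip inner top [-52.13639306 -42.77728975  63.        ]
lip outer top far [-74.57890268 -72.61575087  63.        ]
panel rear [ 42.38657374 -16.55652036  55.        ]
```

The rib foot measures -37 mm, which matches a full slide of about 15 mm. The box has moved only about 1–2 mm. Handing in.

```bash
python3 -c "from h import *;print(ctrl.finish_job())"
```

```text
the job is handed in; nothing more can be done
None
```

The gift box is closed and the job handed in: the lid stays flat by itself, slid about 15 mm of its 16 mm under the brass lip by my measurement. The box moved only 1–2 mm and the bystanders look undisturbed; the hand-in returned no verdict.

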